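Get the check weight out from behind the bottles for the scale check

ROBOT

A 6-joint arm with a two-finger parallel gripper is mounted at the origin on the work surface. World frame = base frame: x ahead of the robot, y to its left, z up, the work surface at z = 0. Lengths are in m, angles in rad, forces in N, time in s.
With the tool pointing down it reaches from about 0.3 to 0.775 m from the base axis. Payload 14.6 kg.
Tool frame: the origin (TCP) lies on the centre line of the jaws, within the pads' length; the fingertips stand 14 mm ahead of it and the grasp point (between the pads) lies 5 mm behind it; x points along the fingers, y is the direction in which the jaws open and shut, and the axes are right-handed (so a half turn about x gives the same grasp; the last joint's range is limited). The gripper opens to 94 mm and grips with 3 to 60 N. Pads are 16 mm wide; open, the fingers measure 119 mm over their backs; the gripper's body (75 mm by 177 mm) begins 78 mm behind the grasp point.
Start: joints at [1.26, 0.3, 1.521, -0, 1.321, -0.067], TCP at [0.133, 0.534, 0.219] pointing down, gripper open.
Joint ranges: [-3.03, 3.03], [-0.79, 2.21], [0.23, 2.52], [-1.04, 4.18], [0, 3.07], [-2.55, 2.55]. Speed limits (rad/s): [2.22, 2.22, 2.57, 3.14, 3.14, 3.14].

INTERFACE

Orientations are given as [roll, pitch, yaw] about the fixed x, y, z axes, in that order (R = Rz(yaw) Ry(pitch) Rx(roll)).
In Python, from station import * gives the robot as it stands. The module is installed in compiled form; this text tells all that it offers.
- The arm moves only by the shell command python3 -m handwheel 'ROWS' [FORCE]. ROWS is JSON, a list of rows, each a list of 3 entries, a list of its own where there are three numbers: the shift along the tool's x, y, z in mm, then the turn about the tool's x in rad, then the gripper command: -1 is fully open, 1 is shut, values between are in proportion. In form: [[[dx, dy, dz], spin, gripper], ...]. A call has exactly 5 rows; each row is the pose to reach, as a shift and turn from the pose measured when the call began, along the tool's axes at that moment; what a row does not reach only later rows make up. A row lasts 1/10 s, in which the tool goes at most 50 mm and 8.59 degrees, less where a joint would pass 70% of its speed; a pose out of reach is approached as far as the arm can. A call with a gripper value outside its range is refused whole. The fingers move at their own pace and stop on an object; FORCE is the grip in N (left out, the last holds). Time passes only in rows, so rows that repeat a pose let the fingers close, or fill a call up. It gives the time, the measured TCP pose, the force and the opening at its end, in the units of the state.
- get_obs(): the state, without advancing time (a new reading comes with each control period).
- camera(name): name is "scene" or "top"; returns (picture, depth): 420x560x3 uint8, blue, green, red; 420x560 float32, m along the optical axis (not along the pixel's ray), 0 where there is no reading.
- camera_info(name): a dict with "fx", "fy", "cx", "cy" (pixels), "k1" (the pictures are not rectified: a ray, as slopes to the right and down, at radius r is drawn at 1 + k1 r^2 times it, then the intrinsics apply), "extrinsics" (4x4, takes a point from camera to world coordinates). Camera axes: x right, y down, z forward; pixel columns grow to the right and rows downward; lengths in m; the calibration is good to about 2 mm. A picture is of the moment at which its call begins. camera_info takes no time and is no camera call.
- hand_in(): hands the job in, once; it reports no verdict.
The state is a dict: "time_s": time; "qpos": joint angles; "joint_vel": joint speeds; "tau": joint torques, N m; "ee_pos": TCP position; "eef_rot": TCP orientation; "force": force on the tool from outside, world axes, zero at the start; "moment": the same for the moment, N m; "grip_width": finger opening in m.
Only numpy, scipy, OpenCV 4.12 (cv2) and the standard library are available. Lean on these libraries where they do the work, as an engineer would, in place of code of your own. Each camera call takes 0.05 s, during which the arm holds its last target. There are 200 camera calls.

TASK

The bench scale is due for its check, but the steel check weight stands on the white board hemmed in by three tall bottles. First stand all three bottles aside in the empty blue tray, then set the check weight down gently in the middle of the scale's platter and leave it there, and put each bottle back in the middle of the dot of its own colour. Keep the bottles upright and leave the little sample tin where it stands.

Things in the scene. Friction and masses are not known exactly. Their poses are not given: they have to be found in the camera images.
- red_bottle (a point): White plastic bottle with red screw cap and red band, loose, upright, about 0.33 kg. 185 mm tall; body 58 mm across up to 110 mm above its foot, then a tapering shoulder; the cap is a red cylinder 38 mm across from 140 to 185 mm above the foot (hold the bottle by the cap). This point lies on its axis half-way up, 92.5 mm above its foot; z is up along the axis. At the start it stands on the dot of its colour.
- blue_bottle (a point): White plastic bottle with blue screw cap and blue band, loose, upright, about 0.33 kg. 185 mm tall; body 58 mm across up to 110 mm above its foot, then a tapering shoulder; the cap is a blue cylinder 38 mm across from 140 to 185 mm above the foot (hold the bottle by the cap). This point lies on its axis half-way up, 92.5 mm above its foot; z is up along the axis. At the start it stands on the dot of its colour.
- yellow_bottle (a point): White plastic bottle with yellow screw cap and yellow band, loose, upright, about 0.33 kg. 185 mm tall; body 58 mm across up to 110 mm above its foot, then a tapering shoulder; the cap is a yellow cylinder 38 mm across from 140 to 185 mm above the foot (hold the bottle by the cap). This point lies on its axis half-way up, 92.5 mm above its foot; z is up along the axis. At the start it stands on the dot of its colour.
- check_weight (a point): The 500 g check weight, loose: a bright steel cylinder 38 mm across and 46 mm high, then a neck and a 25 mm wide knob, 66 mm high in all. It starts on the board between the three bottles, behind the nearest one. This point lies on its axis half-way up, 33 mm above its foot; z is up. Its place is closely hemmed in by the taller bottles, but is free for a gripper once these are gone.
- sample_tin (a point): Small aluminium sample tin with a lid with a green spot, loose, 49 mm across, 28 mm high, standing on the board on the far side of the check weight (its centre 65 to 95 mm from the weight's). A bystander. This point is its centre, 14 mm above its foot.
- dot_red: Flat red dot, 90 mm across and below 1 mm thick, stuck on the white board: the place of the red bottle. Its origin is the dot's centre, at the board's top surface (10 mm above the table). The board (250 x 270 mm) carries the three dots, 124 mm (near to either side) and 190 mm (side to side) apart; the near one lies toward the robot. Which colour lies where changes.
- dot_blue: Flat blue dot, 90 mm across and below 1 mm thick, stuck on the white board: the place of the blue bottle. Its origin is the dot's centre, at the board's top surface (10 mm above the table). The board (250 x 270 mm) carries the three dots, 124 mm (near to either side) and 190 mm (side to side) apart; the near one lies toward the robot. Which colour lies where changes.
- dot_yellow: Flat yellow dot, 90 mm across and below 1 mm thick, stuck on the white board: the place of the yellow bottle. Its origin is the dot's centre, at the board's top surface (10 mm above the table). The board (250 x 270 mm) carries the three dots, 124 mm (near to either side) and 190 mm (side to side) apart; the near one lies toward the robot. Which colour lies where changes.
- tray_floor (a point): Empty shallow blue plastic tray, 325 mm long (along this frame's x) by 176 mm wide (y), wall 3 mm thick and 20 mm high, fixed. This point is the centre of its inner floor, 3 mm above the table; the floor is 319 by 170 mm. It holds the three bottles in a row along x, 95 mm apart.
- platter (a point): Bench scale with a square steel platter 190 x 190 mm, its centre marked by a small cross, and a blue display panel on the side toward the robot; fixed, and the platter does not give. This point is the centre of the platter's top surface, 68 mm above the table; z is up.
Not all that is in view belongs to the job. Leave any red or yellow look-alike of the part that bears check_weight alone.

How it is judged:
By the outcome, as a careful person would: the job done as asked, in the order asked, and still so for the second after the job is handed in, with the robot touching nothing.
It also fails if it takes over 136 s, if anything falls off the work surface, if the arm or the gripper's body presses on something with over 40 N, if the wrist force passes 120 N, or if a joint passes its speed limit or range.

## Working session

There is one attempt and no reset: what is moved stays moved. The work goes in short steps, Python scripts to look and compute and a shell command to move; the robot and the scene stay as the last step left them, time stands still between calls to the robot, and variables do not carry over. Pictures are saved under pics/ and viewed, about 12 in all and at most 16, crops included, and the job is handed in when it is done.

```bash
mkdir -p pics
cat > h.py <<'E'
import numpy as np, cv2
from station import *
def world(name,u,v,z=None,depth=None):
    """pixel -> world point; on plane z, or at depth along the axis"""
    i=camera_info(name); K=np.array([[i['fx'],0,i['cx']],[0,i['fy'],i['cy']],[0,0,1]]);E=np.array(i['extrinsics'])
    s=cv2.undistortPoints(np.array([[[u,v]]],float),K,np.array([i['k1'],0,0,0]))[0,0]
    d=E[:3,:3]@np.array([s[0],s[1],1]);o=E[:3,3]
    return o+d*((z-o[2])/d[2] if depth is None else depth)
E
python3 - <<'E'
from h import *
o=get_obs(); print({k:np.round(v,3) for k,v in o.items()})
for n in("scene","top"):
    p,d=camera(n); cv2.imwrite(f"pics/{n}0.png",p); np.save(f"pics/{n}0.npy",d)
    i=camera_info(n); print(n,i['k1'],i['fx'],np.round(i['extrinsics'],3).tolist())
E
```

```text
{'time_s': np.float64(0.0), 'qpos': array([ 1.26 ,  0.3  ,  1.522, -0.   ,  1.321, -0.067]), 'joint_vel': array([-0.001,  0.   , -0.   ,  0.001,  0.   , -0.001]), 'tau': array([ 0.0000e+00, -5.3182e+01, -3.5273e+01,  7.1000e-02,  2.4000e-02,
       -0.0000e+00]), 'ee_pos': array([0.133, 0.534, 0.219]), 'eef_rot': array([-1.627,  1.57 , -1.87 ]), 'force': array([-0.53 , -0.197, -0.196]), 'moment': array([ 0.038, -0.022, -0.043]), 'grip_width': np.float64(0.094)}
scene 0.0256019528961336 447.0316714807027 [[-0.004, 0.616, -0.788, 1.579], [1.0, -0.008, -0.011, -0.013], [-0.013, -0.788, -0.616, 0.869], [0.0, 0.0, 0.0, 1.0]]
top 0.061319960079562294 502.00786576343535 [[-0.017, -0.999, 0.046, 0.507], [-1.0, 0.017, 0.001, -0.02], [-0.001, -0.046, -0.999, 1.344], [0.0, 0.0, 0.0, 1.0]]
```

View pics/top0.png

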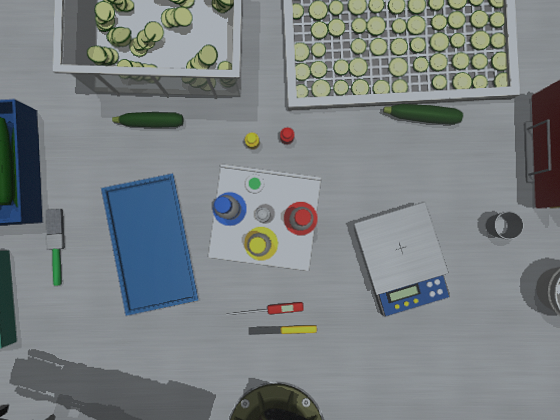

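View pics/scene0.png

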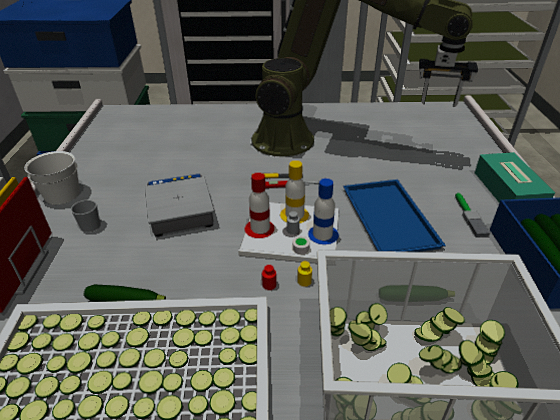

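Top view: blue bottle at (228,208), yellow (261,242, near), red (301,218), the weight (264,213), tin (254,184), tray centre about (150,244), platter cross (402,248). The red and yellow look-alikes are at (287,134) and (252,140). The scene view agrees.

```bash
cat >> h.py <<'E'
H={'red':[(0,8),(172,180)],'yellow':[(22,34)],'blue':[(108,124)]}
def mask(p,c,roi,s=140,v=60):
    h=cv2.cvtColor(p,cv2.COLOR_BGR2HSV);m=np.zeros(h.shape[:2],np.uint8)
    for a,b in H[c]: m|=cv2.inRange(h,(a,s,v),(b,255,255))
    r=np.zeros_like(m);x0,y0,x1,y1=roi;r[y0:y1,x0:x1]=255
    return m&r
def goto(x,y,z,yaw=None):
    """shift in tool axes (mm) to world point; spin to bring the jaw axis to angle yaw (mod pi)"""
    from scipy.spatial.transform import Rotation as R
    o=get_obs();M=R.from_euler('xyz',o['eef_rot']).as_matrix()
    j=np.arctan2(M[1,1],M[0,1]);out=np.round(M.T@(np.array([x,y,z])-o['ee_pos'])*1000,1)
    sp=None if yaw is None else -((yaw-j+np.pi/2)%np.pi-np.pi/2)
    return out,sp,'jaw',round(j,3),'q6',round(o['qpos'][5],3)
E
python3 - <<'E'
from h import *
p=cv2.imread("pics/top0.png");d=np.load("pics/top0.npy")
roi=(205,160,325,275)
for c in H:
    m=mask(p,c,roi);
    ys,xs=np.nonzero(m);w=np.array([world('top',x,y,depth=d[y,x]) for x,y in zip(xs,ys)])
    cap=w[(w[:,2]>.17)];lo=(w[:,2]<.03)&(w[:,2]>-.02)
    (cx,cy),r=cv2.minEnclosingCircle(np.c_[xs,ys][lo].astype(np.float32))
    print(c,'cap med z',np.median(cap[:,2]),'n',len(cap),'xy mid',(cap[:,:2].max(0)+cap[:,:2].min(0))/2,cap[:,:2].max(0)-cap[:,:2].min(0),'dot',world('top',cx,cy,.01),r)
    cp=w[:,2]>.186; e=cv2.fitEllipse(cv2.convexHull(np.c_[xs,ys][cp].astype(np.float32)));print('  captop ray',world('top',*e[0],.195),e[1])
t=mask(p,'blue',(95,165,205,325),100,40);cs=max(cv2.findContours(t,0,2)[0],key=cv2.contourArea)
b=cv2.boxPoints(cv2.minAreaRect(cs));W=np.array([world('top',*q,.023) for q in b]);print('tray',W.mean(0),W.round(3).tolist(),np.linalg.norm(W[0]-W[1]),np.linalg.norm(W[1]-W[2]))
print('platter',world('top',402,248,.068),'knob',world('top',264,213,.076),d[213,264],'tin',world('top',254.5,184,.038))
cv2.imwrite('pics/c1.png',np.hstack([cv2.resize(p[165:275,205:325],None,fx=4,fy=4,interpolation=2),cv2.resize(p[205:315,350:430],None,fx=4,fy=4,interpolation=2)]))
E
```

```text
red cap med z 0.1952399576486592 n 199 xy mid [ 0.53778111 -0.05507711] [0.06121203 0.0699395 ] dot [ 0.55456313 -0.07482224  0.01      ] 16.392494201660156
  captop ray [ 0.55449038 -0.07417891  0.195     ] (16.576580047607422, 28.245121002197266)
yellow cap med z 0.19534995485513917 n 202 xy mid [0.48946439 0.01412685] [0.03542142 0.06846842] dot [0.48986831 0.03106368 0.01      ] 16.416057586669922
  captop ray [0.48874559 0.03712223 0.195     ] (19.49176788330078, 21.578041076660156)
blue cap med z 0.19478305594890988 n 207 xy mid [0.55321194 0.05362968] [0.09207368 0.14747407] dot [0.58275021 0.11274231 0.01      ] 16.420454025268555
  captop ray [0.56972281 0.10478646 0.195     ] (16.65960121154785, 28.86685562133789)
tray [0.31544562 0.38413221 0.023     ] [[0.315, 0.384, 0.023], [0.315, 0.384, 0.023], [0.315, 0.384, 0.023], [0.315, 0.384, 0.023]] 0.0 0.0
platter [ 0.47226234 -0.32809968  0.068     ] knob [0.56619852 0.01884405 0.076     ] 1.2710755 tin [0.64413642 0.0436265  0.038     ]
```

View pics/c1.png

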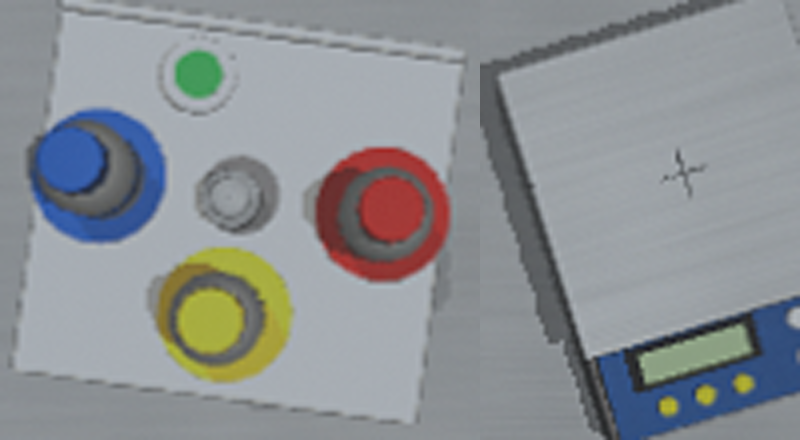

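The crop puts the cap tops at full-image pixels blue (222.8,205), yellow (257.8,245.3) and red (302.8,217.5). The dots are at (230,208.8), (261.2,243.6) and (300.8,218.7), the knob at (262.8,214), the tin at (254.5,184) and the cross at (400.5,248.5).

Run:
```python
from h import *
p=cv2.imread("pics/top0.png")
H['blue']=[(98,124)]
for n,u,v,z in [('capB',222.8,205,.195),('capY',257.8,245.3,.195),('capR',302.8,217.5,.195),('dotB',230,208.8,.01),('dotY',261.2,243.6,.01),('dotR',300.8,218.7,.01),('knob',262.8,214,.076),('tin',254.5,184,.038),('cross',400.5,248.5,.068)]:
    print(n,world('top',u,v,z).round(4))
t=mask(p,'blue',(95,165,205,325),100,40);cs=max(cv2.findContours(t,cv2.RETR_EXTERNAL,cv2.CHAIN_APPROX_NONE)[0],key=cv2.contourArea)
b=cv2.boxPoints(cv2.minAreaRect(cs));W=np.array([world('top',*q,.023) for q in b]);print('tray',W.mean(0),W.round(3).tolist(),np.linalg.norm(W[0]-W[1]),np.linalg.norm(W[1]-W[2]))
c=W.mean(0);l=W[0]-W[1] if np.linalg.norm(W[0]-W[1])>.25 else W[1]-W[2];l/=np.linalg.norm(l)
print('slots',[(c+k*.095*l).round(4).tolist() for k in(-1,0,1)],'long ang',np.arctan2(l[1],l[0]))
print(goto(.488,.037,.3,0))
```

```text
capB [0.5806 0.1092 0.195 ]
capY [0.4871 0.0305 0.195 ]
capR [ 0.5489 -0.0735  0.195 ]
dotB [0.582  0.1111 0.01  ]
dotY [0.4882 0.0295 0.01  ]
dotR [ 0.5525 -0.0767  0.01  ]
knob [0.5637 0.0219 0.076 ]
tin [0.6441 0.0436 0.038 ]
cross [ 0.4711 -0.3243  0.068 ]
tray [0.49383179 0.32100569 0.023     ] [[0.644, 0.447, 0.023], [0.678, 0.258, 0.023], [0.343, 0.195, 0.023], [0.311, 0.383, 0.023]] 0.19268711251648662 0.3412421084343506
slots [[0.4004, 0.3036, 0.023], [0.4938, 0.321, 0.023], [0.5872, 0.3384, 0.023]] long ang 0.18396952010065049
(array([ -80.7, -396.1,  464.7]), np.float64(1.3269637500254012), 'jaw', np.float64(1.327), 'q6', np.float64(-0.067))
```

The dot spacings check out: 124.2, 124 and 190 mm. Setting out above yellow.

```bash
python3 -m handwheel '[[[-10,-30,34],0,-0.5],[[-20,-59,68],0,-0.5],[[-30,-89,102],0,-0.5],[[-41,-118,136],0,-0.5],[[-41,-148,170],0,-0.5]]' 20
python3 -m handwheel '[[[0,-30,34],0,-0.5],[[0,-59,68],0,-0.5],[[0,-89,102],0,-0.5],[[0,-118,136],0,-0.5],[[0,-148,170],0,-0.5]]'
python3 -c "
from h import *
print(goto(.487,.0305,.26,1.327))"
```

```text
time_s: 0.6
ee_pos: [0.2628, 0.3476, 0.2612]
eef_rot: [0.618, 1.57, 0.374]
force: [-0.0, 0.5, -0.1]
grip_width: 0.0704
time_s: 1.1
ee_pos: [0.3927, 0.1613, 0.2612]
eef_rot: [0.612, 1.57, 0.369]
force: [0.0, -0.0, -0.1]
grip_width: 0.0704
(array([   1.3, -104.2,  123. ]), np.float64(0.0004462182266142811), 'jaw', np.float64(1.327), 'q6', np.float64(-1.024))
```

```bash
python3 -m handwheel '[[[0,-29,34],0,-0.5],[[0,-58,68],0,-0.5],[[0,-86,102],0,-0.5],[[0,-104,123],0,-0.5],[[0,-104,123],0,-0.5]]'
python3 - <<'E'
from h import *
p,d=camera('top');q,_=camera('scene')
cv2.imwrite('pics/c2.png',np.hstack([cv2.resize(p[165:275,205:325],None,fx=3.3,fy=3.3),cv2.resize(q[120:270,220:360],(396,363))]))
print(goto(.487,.0305,.168))
E
```

```text
time_s: 1.6
ee_pos: [0.488, 0.0283, 0.2605]
eef_rot: [2.88, 1.57, 2.634]
force: [-0.2, 0.9, 0.1]
grip_width: 0.0706
(array([92.8, -0.1,  0.3]), None, 'jaw', np.float64(1.326), 'q6', np.float64(-1.339))
```

View pics/c2.png

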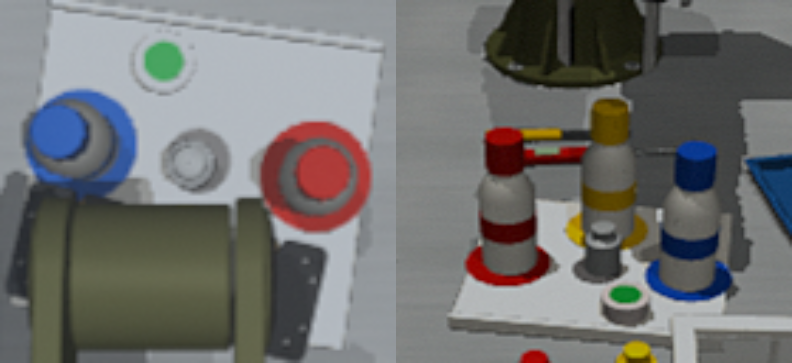

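The gripper hangs over the yellow bottle and the rest of the scene is unchanged. Lowering and gripping the cap.

```bash
python3 -m handwheel '[[[25,0,0],0,-0.5],[[50,0,0],0,-0.5],[[75,0,0],0,-0.5],[[92,0,0],0,-0.5],[[92,0,0],0,-0.5]]'
python3 -m handwheel '[[[0,0,0],0,-0.2],[[0,0,0],0,0.2],[[0,0,0],0,0.4],[[0,0,0],0,1],[[0,0,0],0,1]]' 20
python3 -m handwheel '[[[0,0,0],0,1],[[0,0,0],0,1],[[0,0,0],0,1],[[-5,0,0],0,1],[[-10,0,0],0,1]]' 
python3 -c "
from h import *
print(get_obs()['ee_pos'],goto(.4004,.3036,.25))"
```

```text
time_s: 2.2
ee_pos: [0.4853, 0.0318, 0.1671]
eef_rot: [-3.103, 1.567, 2.937]
force: [0.6, 0.3, -0.9]
grip_width: 0.0704
time_s: 2.7
ee_pos: [0.4856, 0.0319, 0.1676]
eef_rot: [3.035, 1.568, 2.792]
force: [0.7, 1.6, 3.3]
grip_width: 0.0377
time_s: 3.2
ee_pos: [0.4853, 0.0318, 0.1776]
eef_rot: [-3.123, 1.567, 2.917]
force: [-0.1, 0.4, -3.8]
grip_width: 0.0375
[0.48531573 0.03177718 0.17758197] (array([ -71.9,  243.4, -148.1]), None, 'jaw', np.float64(1.328), 'q6', np.float64(-1.338))
```

```bash
python3 -m handwheel '[[[-20,0,0],0,1],[[-45,0,0],0,1],[[-65,15,-9],0,1],[[-72,40,-24],0,1],[[-72,68,-41],0,1]]'
python3 -m handwheel '[[[0,30,-18],0,1],[[0,60,-36],0,1],[[0,90,-54],0,1],[[0,120,-72],0,1],[[0,145,-88],0,1]]'
python3 -c "
from h import *
o=get_obs();print(o['ee_pos'],o['grip_width'],goto(.4004,.3036,.166))"
```

```text
time_s: 3.7
ee_pos: [0.4622, 0.1081, 0.2512]
eef_rot: [2.86, 1.569, 2.615]
force: [0.1, 0.7, -4.4]
grip_width: 0.0378
time_s: 4.2
ee_pos: [0.4112, 0.2715, 0.2517]
eef_rot: [2.849, 1.569, 2.605]
force: [0.3, -0.6, -4.6]
grip_width: 0.0383
[0.41115587 0.27152332 0.25170946] 0.03829676979380112 (array([ 85.8,  28.5, -18. ]), None, 'jaw', np.float64(1.327), 'q6', np.float64(-0.819))
```

```bash
python3 -m handwheel '[[[0,15,-9],0,1],[[10,28,-18],0,1],[[35,28,-18],0,1],[[60,28,-18],0,1],[[79,28,-18],0,1]]'
python3 -m handwheel '[[[4,0,0],0,1],[[6,0,0],0,1],[[8,0,0],0,1],[[10,0,0],0,1],[[11,0,0],0,1]]'
python3 -c "
from h import *
print(goto(.4004,.3036,.1606))"
```

```text
time_s: 4.7
ee_pos: [0.3998, 0.3029, 0.1715]
eef_rot: [-2.959, 1.568, 3.081]
force: [-0.8, 0.1, -4.0]
grip_width: 0.0378
time_s: 5.2
ee_pos: [0.4, 0.303, 0.1609]
eef_rot: [3.089, 1.569, 2.845]
force: [0.3, -0.4, -4.1]
grip_width: 0.038
(array([0.3, 0.7, 0.3]), None, 'jaw', np.float64(1.327), 'q6', np.float64(-0.753))
```

```bash
python3 -m handwheel '[[[0.5,0,0],0,1],[[1,0,0],0,1],[[1.5,0,0],0,1],[[2,0,0],0,1],[[2,0,0],0,1]]'
```

```text
time_s: 5.7
ee_pos: [0.4005, 0.3033, 0.1605]
eef_rot: [1.825, 1.569, 1.581]
force: [-1.5, -1.8, 11.2]
grip_width: 0.0378
```

```bash
python3 -m handwheel '[[[-0.5,0,0],0,0.15],[[-1,0,0],0,0],[[-1,0,0],0,-0.3],[[-1,0,0],0,-0.5],[[-10,0,0],0,-0.5]]'
python3 -m handwheel '[[[-25,0,0],0,-0.5],[[-60,0,0],0,-0.5],[[-90,0,0],0,-0.5],[[-90,-10,20],0,-0.5],[[-90,-30,50],0,-0.5]]'
python3 -c "
from h import *
print(goto(.5806,.1092,.26,1.327))"
```

```text
time_s: 6.2
ee_pos: [0.4001, 0.303, 0.1698]
eef_rot: [3.088, 1.569, 2.845]
force: [0.2, -0.5, 0.2]
grip_width: 0.0678
time_s: 6.7
ee_pos: [0.4417, 0.2624, 0.2615]
eef_rot: [1.672, 1.569, 1.431]
force: [0.5, 0.1, -0.5]
grip_width: 0.07
(array([   1.2, -115.5,  171.5]), np.float64(0.002629877800460756), 'jaw', np.float64(1.33), 'q6', np.float64(-0.866))
```

```bash
python3 -m handwheel '[[[0,-26,38],0,-0.5],[[0,-52,77],0,-0.5],[[0,-78,115],0,-0.5],[[0,-104,154],0,-0.5],[[0,-115,171],0,-0.5]]'
python3 -m handwheel '[[[20,0,0],0,-0.5],[[45,0,0],0,-0.5],[[70,0,0],0,-0.5],[[70,0,0],0,-0.5],[[70,0,0],0,-0.5]]'
python3 -c "
from h import *
print(goto(.581,.110,.1675,1.327))"
```

```text
time_s: 7.2
ee_pos: [0.582, 0.1068, 0.2614]
eef_rot: [1.616, 1.569, 1.373]
force: [-0.2, -0.3, 0.0]
grip_width: 0.0705
time_s: 7.7
ee_pos: [0.5822, 0.107, 0.1925]
eef_rot: [1.401, 1.569, 1.157]
force: [0.5, -0.6, -0.1]
grip_width: 0.0703
(array([25. ,  2.6, -1.9]), np.float64(0.00022306454410858656), 'jaw', np.float64(1.327), 'q6', np.float64(-1.208))
```

```bash
python3 -m handwheel '[[[8,3,-2],0,-0.5],[[18,3,-2],0,-0.5],[[25,3,-2],0,-0.5],[[25,3,-2],0,-0.2],[[25,3,-2],0,0]]'
python3 -m handwheel '[[[0,0,0],0,0.2],[[0,0,0],0,0.4],[[0,0,0],0,1],[[0,0,0],0,1],[[0,0,0],0,1]]' 20
python3 -m handwheel '[[[0,0,0],0,1],[[0,0,0],0,1],[[-20,0,0],0,1],[[-45,0,0],0,1],[[-70,0,0],0,1]]'
python3 -c "
from h import *
print(goto(.5872,.3384,.25))"
```

```text
time_s: 8.2
ee_pos: [0.581, 0.1104, 0.1675]
eef_rot: [1.508, 1.569, 1.264]
force: [-1.0, -0.6, 0.3]
grip_width: 0.0577
time_s: 8.7
ee_pos: [0.5812, 0.1105, 0.1678]
eef_rot: [1.246, 1.569, 1.002]
force: [0.4, 0.7, 1.6]
grip_width: 0.0381
time_s: 9.2
ee_pos: [0.5807, 0.1102, 0.2378]
eef_rot: [2.445, 1.569, 2.201]
force: [1.2, -0.4, -4.1]
grip_width: 0.0375
(array([-11.9, 223. , -48.7]), None, 'jaw', np.float64(1.327), 'q6', np.float64(-1.202))
```

```bash
python3 -m handwheel '[[[0,25,-5],0,1],[[0,60,-13],0,1],[[0,95,-21],0,1],[[0,130,-28],0,1],[[0,160,-35],0,1]]'
python3 -m handwheel '[[[0,30,-7],0,1],[[0,55,-12],0,1],[[0,63,-14],0,1],[[20,63,-14],0,1],[[40,63,-14],0,1]]'
python3 -c "
from h import *
print(goto(.5872,.3384,.1605))"
```

```text
time_s: 9.7
ee_pos: [0.5849, 0.2756, 0.2371]
eef_rot: [3.082, 1.568, 2.839]
force: [-0.0, -0.3, -3.9]
grip_width: 0.0375
time_s: 10.2
ee_pos: [0.5863, 0.3398, 0.1963]
eef_rot: [-3.061, 1.568, 2.979]
force: [-0.5, -0.4, -3.7]
grip_width: 0.0376
(array([35.8, -1.1,  1.3]), None, 'jaw', np.float64(1.328), 'q6', np.float64(-0.857))
```

```bash
python3 -m handwheel '[[[15,0,0],0,1],[[25,0,0],0,1],[[30,0,0],0,1],[[34,0,0],0,1],[[34,0,0],0,1]]'
python3 -m handwheel '[[[0.6,0,0],0,1],[[1.2,0,0],0,1],[[1.8,0,0],0,1],[[2.2,0,0],0,1],[[2.2,0,0],0,1]]'
```

```text
time_s: 10.7
ee_pos: [0.5863, 0.3397, 0.1623]
eef_rot: [-3.041, 1.568, 2.999]
force: [0.3, 0.5, -4.7]
grip_width: 0.0376
time_s: 11.2
ee_pos: [0.5865, 0.3398, 0.1609]
eef_rot: [2.899, 1.569, 2.656]
force: [-0.7, -0.3, 1.7]
grip_width: 0.0374
```

Contact. Releasing and going to red.

```bash
python3 -m handwheel '[[[0,0,0],0,0.15],[[0,0,0],0,0],[[0,0,0],0,-0.3],[[0,0,0],0,-0.5],[[-10,0,0],0,-0.5]]'
python3 -m handwheel '[[[-25,0,0],0,-0.5],[[-60,0,0],0,-0.5],[[-90,0,0],0,-0.5],[[-90,-40,0],0,-0.5],[[-90,-80,0],0,-0.5]]'
python3 -m handwheel '[[[0,-40,0],0,-0.5],[[0,-80,0],0,-0.5],[[0,-120,0],0,-0.5],[[0,-160,0],0,-0.5],[[0,-200,0],0,-0.5]]'
python3 - <<'E'
from h import *
print(goto(.5505,-.075,.26,1.327))
p,d=camera('top');cv2.imwrite('pics/top2.png',p)
E
```

```text
time_s: 11.7
ee_pos: [0.586, 0.3395, 0.1698]
eef_rot: [-2.807, 1.567, -3.051]
force: [0.2, -0.3, -1.3]
grip_width: 0.0677
time_s: 12.2
ee_pos: [0.5668, 0.2615, 0.2612]
eef_rot: [-3.094, 1.569, 2.947]
force: [-0.2, -1.2, -0.2]
grip_width: 0.0706
time_s: 12.7
ee_pos: [0.5184, 0.0659, 0.2622]
eef_rot: [2.776, 1.57, 2.534]
force: [1.2, 0.5, -0.7]
grip_width: 0.0706
(array([   2.1, -129.2,   64.9]), np.float64(0.002223534207934641), 'jaw', np.float64(1.329), 'q6', np.float64(-1.273))
```

View pics/top2.png

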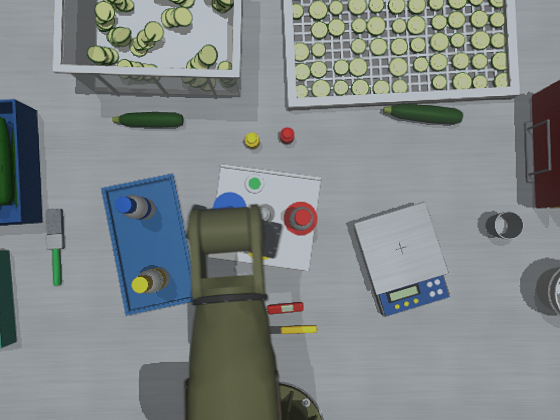

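Both bottles stand upright in the tray, with caps at (127,205) and (141,285). Red stands untouched at (302,217).

```bash
python3 -m handwheel '[[[0,-35,18],0,-0.5],[[0,-70,35],0,-0.5],[[0,-105,53],0,-0.5],[[0,-129,65],0,-0.5],[[0,-129,65],0,-0.5]]'
python3 -m handwheel '[[[20,0,0],0,-0.5],[[45,0,0],0,-0.5],[[70,0,0],0,-0.5],[[92,0,0],0,-0.5],[[92,0,0],0,-0.5]]'
python3 -m handwheel '[[[0,0,0],0,-0.2],[[0,0,0],0,0],[[0,0,0],0,0.2],[[0,0,0],0,0.4],[[0,0,0],0,1]]' 20
python3 -m handwheel '[[[0,0,0],0,1],[[0,0,0],0,1],[[0,0,0],0,1],[[0,0,0],0,1],[[-2,0,0],0,1]]'
python3 -c "
from h import *
print(goto(.4938,.321,.25))"
```

```text
time_s: 13.25
ee_pos: [0.5498, -0.0818, 0.2629]
eef_rot: [-1.609, 1.569, -1.856]
force: [-0.5, 0.5, 0.4]
grip_width: 0.0704
time_s: 13.75
ee_pos: [0.5487, -0.081, 0.1689]
eef_rot: [-2.815, 1.566, -3.062]
force: [0.7, 1.3, 0.5]
grip_width: 0.0703
time_s: 14.25
ee_pos: [0.549, -0.0808, 0.1696]
eef_rot: [-2.867, 1.568, -3.114]
force: [1.2, 3.6, 2.3]
grip_width: 0.039
time_s: 14.75
ee_pos: [0.5486, -0.0809, 0.171]
eef_rot: [-2.836, 1.566, -3.082]
force: [0.6, 0.4, -3.7]
grip_width: 0.038
(array([ -78.8,  376.3, -151.6]), None, 'jaw', np.float64(1.324), 'q6', np.float64(-1.536))
```

```bash
python3 -m handwheel '[[[-20,0,0],0,1],[[-45,0,0],0,1],[[-70,0,0],0,1],[[-79,25,-10],0,1],[[-79,60,-24],0,1]]'
python3 -m handwheel '[[[0,35,-14],0,1],[[0,70,-28],0,1],[[0,105,-42],0,1],[[0,140,-56],0,1],[[0,175,-70],0,1]]'
python3 -m handwheel '[[[0,35,-14],0,1],[[0,70,-28],0,1],[[0,105,-42],0,1],[[0,130,-52],0,1],[[0,135,-55],0,1]]'
python3 -c "
from h import *
print(goto(.4938,.321,.1626))"
```

```text
time_s: 15.25
ee_pos: [0.5405, -0.0175, 0.2512]
eef_rot: [-2.526, 1.568, -2.775]
force: [1.0, -0.1, -4.4]
grip_width: 0.0376
time_s: 15.75
ee_pos: [0.5152, 0.1706, 0.2507]
eef_rot: [-2.432, 1.566, -2.681]
force: [0.6, -0.0, -2.5]
grip_width: 0.0377
time_s: 16.25
ee_pos: [0.4944, 0.317, 0.2496]
eef_rot: [-2.409, 1.565, -2.656]
force: [-0.2, -0.7, -4.0]
grip_width: 0.0379
(array([87. ,  4.1, -1.1]), None, 'jaw', np.float64(1.324), 'q6', np.float64(-0.816))
```

```bash
python3 -m handwheel '[[[25,4,-1],0,1],[[55,4,-1],0,1],[[75,4,-1],0,1],[[84,4,-1],0,1],[[85,4,-1],0,1]]'
python3 -m handwheel '[[[0.6,0,0],0,1],[[1.2,0,0],0,1],[[1.8,0,0],0,1],[[2.4,0,0],0,1],[[2.4,0,0],0,1]]'
```

```text
time_s: 16.75
ee_pos: [0.4939, 0.3202, 0.164]
eef_rot: [-2.36, 1.563, -2.607]
force: [-0.4, -0.5, -3.2]
grip_width: 0.0374
time_s: 17.25
ee_pos: [0.4943, 0.3203, 0.1626]
eef_rot: [-2.321, 1.565, -2.568]
force: [-0.8, -2.2, 4.9]
grip_width: 0.0378
```

```bash
python3 -m handwheel '[[[0,0,0],0,0.15],[[0,0,0],0,0],[[0,0,0],0,-0.3],[[0,0,0],0,-0.5],[[-10,0,0],0,-0.5]]'
python3 -m handwheel '[[[-25,0,0],0,-0.5],[[-60,0,0],0,-0.5],[[-90,0,0],0,-0.4],[[-90,0,0],0,-0.4],[[-90,0,0],0,-0.4]]'
python3 - <<'E'
from h import *
p,d=camera('top');np.save('pics/top3.npy',d);q,_=camera('scene')
cv2.imwrite('pics/top3.png',p)
for c,r in [('blue',(212,190,250,228)),('yellow',(242,224,282,264)),('red',(280,198,322,238))]:
    H['blue']=[(105,124)];m=mask(p,c,r);ys,xs=np.nonzero(m);e=cv2.minEnclosingCircle(np.c_[xs,ys].astype(np.float32))
    print(c,e,world('top',*e[0],.01).round(4),'mean',world('top',xs.mean(),ys.mean(),.01).round(4))
cv2.imwrite('pics/c3.png',np.hstack([cv2.resize(p[165:275,205:325],None,fx=4,fy=4,interpolation=2),cv2.resize(q[150:270,220:310],(320,440))]))
print(goto(.5637,.0219,.26))
E
```

```text
time_s: 17.75
ee_pos: [0.4939, 0.3201, 0.1718]
eef_rot: [-2.344, 1.563, -2.591]
force: [0.0, 0.1, 0.2]
grip_width: 0.0674
time_s: 18.25
ee_pos: [0.4945, 0.3205, 0.2623]
eef_rot: [-2.344, 1.564, -2.591]
force: [-0.2, -0.2, -1.4]
grip_width: 0.0656
blue ((229.223876953125, 208.40298461914062), 16.43052101135254) [0.5831 0.1131 0.01  ] mean [0.583  0.1133 0.01  ]
yellow ((260.6130065917969, 242.97496032714844), 16.416057586669922) [0.4899 0.0311 0.01  ] mean [0.4898 0.0313 0.01  ]
red ((300.0477600097656, 218.02865600585938), 16.45318603515625) [ 0.5543 -0.0747  0.01  ] mean [ 0.5545 -0.0749  0.01  ]
(array([   1.7, -272.3,  140.5]), None, 'jaw', np.float64(1.324), 'q6', np.float64(-0.81))
```

View pics/c3.png

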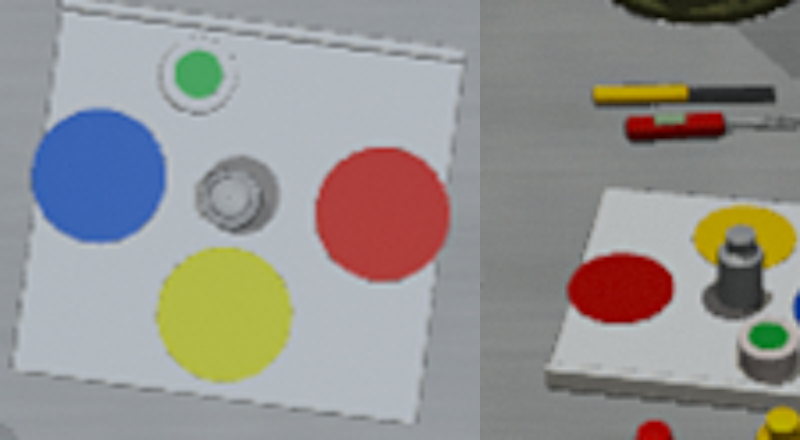

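View pics/top3.png

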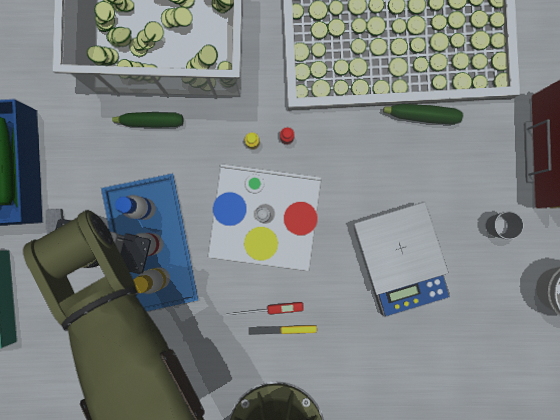

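All three dots are clear and the bottles stand in the tray. The weight's knob is at about (262.4,213.6) and the tin has not moved.

```bash
python3 -m handwheel '[[[0,-42,21],0,-0.4],[[0,-84,43],0,-0.4],[[0,-126,65],0,-0.4],[[0,-168,87],0,-0.4],[[0,-200,103],0,-0.4]]'
python3 -m handwheel '[[[0,-30,16],0,-0.4],[[0,-60,32],0,-0.4],[[20,-70,38],0,-0.4],[[60,-72,38],0,-0.4],[[95,-72,38],0,-0.4]]'
python3 -c "
from h import *
print(goto(.5647,.0225,.09,1.8),goto(.5647,.0225,.031))"
```

```text
time_s: 18.85
ee_pos: [0.545, 0.0986, 0.2604]
eef_rot: [-2.405, 1.559, -2.653]
force: [1.4, 0.8, 0.6]
grip_width: 0.0657
time_s: 19.35
ee_pos: [0.5625, 0.0183, 0.1632]
eef_rot: [-2.468, 1.558, -2.718]
force: [0.1, 0.0, -0.4]
grip_width: 0.0658
(array([73.1,  5.2,  1.8]), np.float64(-0.478524774041853), 'jaw', np.float64(1.321), 'q6', np.float64(-1.349)) (array([132.1,   5.7,   2.4]), None, 'jaw', np.float64(1.321), 'q6', np.float64(-1.349))
```

```bash
python3 -m handwheel '[[[10,5,2],0,-0.4],[[30,5,2],0,-0.4],[[50,5,2],0,-0.4],[[65,5,2],0,-0.4],[[72,5,2],0,-0.4]]'
python3 -m handwheel '[[[10,0,0],0,-0.4],[[25,0,0],0,-0.4],[[40,0,0],0,-0.4],[[54,0,0],0,-0.4],[[59,0,0],0,-0.4]]'
python3 -m handwheel '[[[0,0,0],0,-0.2],[[0,0,0],0,0],[[0,0,0],0,0.15],[[0,0,0],0,0.3],[[0,0,0],0,1]]' 25
python3 -m handwheel '[[[0,0,0],0,1],[[0,0,0],0,1],[[0,0,0],0,1],[[0,0,0],0,1],[[-2,0,0],0,1]]'
python3 -c "
from h import *
print(goto(.472,-.3232,.16))"
```

```text
time_s: 19.85
ee_pos: [0.5646, 0.0226, 0.0902]
eef_rot: [-2.519, 1.556, -2.768]
force: [-0.1, -0.7, -0.5]
grip_width: 0.0657
time_s: 20.35
ee_pos: [0.5631, 0.0223, 0.0293]
eef_rot: [-2.57, 1.554, -2.819]
force: [-0.3, -0.4, 0.0]
grip_width: 0.0655
time_s: 20.85
ee_pos: [0.5634, 0.0224, 0.0298]
eef_rot: [-2.565, 1.555, -2.814]
force: [0.3, 2.8, 2.1]
grip_width: 0.0373
time_s: 21.35
ee_pos: [0.563, 0.0224, 0.0313]
eef_rot: [-2.583, 1.554, -2.832]
force: [-0.3, 0.3, -4.4]
grip_width: 0.0374
(array([-125.4, -358.4,   -4.8]), None, 'jaw', np.float64(1.322), 'q6', np.float64(-1.341))
```

```bash
python3 -m handwheel '[[[-20,0,0],0,1],[[-50,0,0],0,1],[[-80,0,0],0,1],[[-110,0,0],0,1],[[-128,-15,0],0,1]]'
python3 -m handwheel '[[[0,-30,0],0,1],[[0,-65,0],0,1],[[0,-100,0],0,1],[[0,-135,0],0,1],[[0,-170,0],0,1]]'
python3 -m handwheel '[[[0,-35,0],0,1],[[0,-70,0],0,1],[[0,-105,0],0,1],[[0,-135,0],0,1],[[0,-155,0],0,1]]'
python3 -c "
from h import *
print(get_obs()['ee_pos'],goto(.472,-.3232,.11))"
```

```text
time_s: 21.85
ee_pos: [0.5617, 0.0092, 0.1615]
eef_rot: [-2.544, 1.556, -2.792]
force: [0.8, -0.1, -5.0]
grip_width: 0.0375
time_s: 22.35
ee_pos: [0.5192, -0.1569, 0.1627]
eef_rot: [-2.571, 1.555, -2.819]
force: [0.7, 0.9, -5.5]
grip_width: 0.0373
time_s: 22.85
ee_pos: [0.4801, -0.309, 0.1636]
eef_rot: [-2.605, 1.554, -2.854]
force: [0.8, 0.9, -4.4]
grip_width: 0.0376
[ 0.48008833 -0.30897011  0.16361008] (array([ 53.8, -15.3,  -3.5]), None, 'jaw', np.float64(1.322), 'q6', np.float64(-1.947))
```

```bash
python3 -m handwheel '[[[0,-10,-3],0,1],[[10,-15,-4],0,1],[[30,-15,-4],0,1],[[45,-15,-4],0,1],[[54,-15,-4],0,1]]'
python3 -m handwheel '[[[5,0,0],0,1],[[10,0,0],0,1],[[15,0,0],0,1],[[18,0,0],0,1],[[18,0,0],0,1]]'
python3 - <<'E'
from h import *
print(get_obs()['ee_pos'],goto(.472,-.3232,.0878))
q,_=camera('scene');p,_=camera('top')
cv2.imwrite('pics/c4.png',np.hstack([cv2.resize(q[140:250,130:230],(400,440)),cv2.resize(p[200:310,350:450],(400,440))]))
E
```

```text
time_s: 23.35
ee_pos: [0.4712, -0.3216, 0.1078]
eef_rot: [-2.719, 1.552, -2.967]
force: [0.2, 0.3, -5.1]
grip_width: 0.0371
time_s: 23.85
ee_pos: [0.4708, -0.3216, 0.0896]
eef_rot: [-2.727, 1.552, -2.976]
force: [0.2, -0.9, -5.1]
grip_width: 0.0368
[ 0.47078921 -0.32161872  0.08962564] (array([ 1.8, -1.2,  1.6]), None, 'jaw', np.float64(1.323), 'q6', np.float64(-1.973))
```

View pics/c4.png

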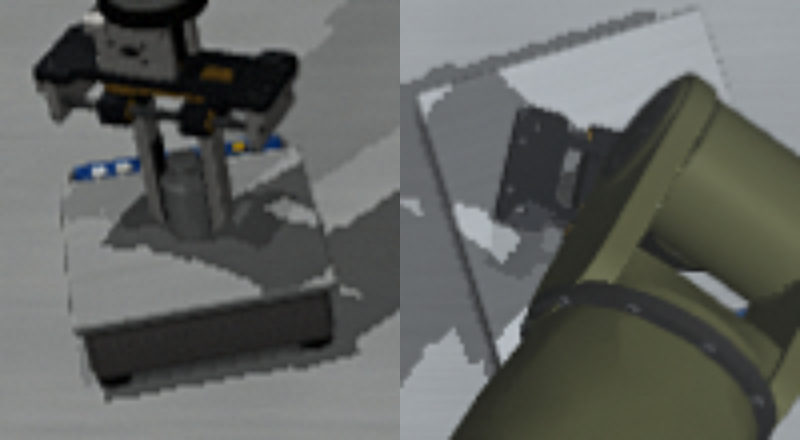

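The weight is just above the platter's middle. Setting it down gently.

```bash
python3 -m handwheel '[[[0.4,-1,0],0,1],[[0.8,-1,0],0,1],[[1.2,-1,0],0,1],[[1.6,-1,0],0,1],[[1.8,-1,0],0,1]]'
python3 -m handwheel '[[[0.2,0,0],0,1],[[0.4,0,0],0,1],[[0.6,0,0],0,1],[[0.6,0,0],0,1],[[0.6,0,0],0,1]]'
```

```text
time_s: 24.45
ee_pos: [0.4707, -0.3227, 0.0883]
eef_rot: [-2.703, 1.552, -2.951]
force: [0.4, 0.4, -5.3]
grip_width: 0.0377
time_s: 24.95
ee_pos: [0.4707, -0.3227, 0.0878]
eef_rot: [-2.698, 1.553, -2.946]
force: [-2.0, 1.2, -1.8]
grip_width: 0.0371
```

Contact is beginning (the load fell from 5.3 to 1.8 N). A last fraction of a millimetre, then release.

```bash
python3 -m handwheel '[[[0.2,0,0],0,1],[[0.4,0,0],0,1],[[0.4,0,0],0,1],[[0.4,0,0],0,0.2],[[0.4,0,0],0,0.15]]'
python3 -m handwheel '[[[0,0,0],0,0.1],[[0,0,0],0,0],[[0,0,0],0,-0.2],[[0,0,0],0,-0.4],[[0,0,0],0,-0.4]]'
python3 -m handwheel '[[[-10,0,0],0,-0.4],[[-35,0,0],0,-0.4],[[-70,0,0],0,-0.4],[[-110,0,0],0,-0.4],[[-150,0,0],0,-0.4]]'
python3 -m handwheel '[[[-20,35,0],0,-0.5],[[-20,75,0],0,-0.5],[[-20,115,0],0,-0.5],[[-20,155,0],0,-0.5],[[-20,195,0],0,-0.5]]'
python3 - <<'E'
from h import *
p,d=camera('top')
cv2.imwrite('pics/top5.png',p);q,_=camera('scene');cv2.imwrite('pics/scene5.png',q)
cv2.imwrite('pics/c5.png',np.hstack([cv2.resize(p[200:310,350:450],(400,440),interpolation=2),cv2.resize(q[140:250,130:230],(400,440),interpolation=2)]))
print(goto(.4938,.321,.26))
E
```

```text
time_s: 25.45
ee_pos: [0.4709, -0.323, 0.0876]
eef_rot: [-2.653, 1.553, -2.901]
force: [0.4, 0.3, 1.2]
grip_width: 0.0396
time_s: 25.95
ee_pos: [0.4709, -0.323, 0.0875]
eef_rot: [-2.653, 1.553, -2.901]
force: [-0.3, 0.4, 0.8]
grip_width: 0.0649
time_s: 26.45
ee_pos: [0.4733, -0.3221, 0.2399]
eef_rot: [-2.632, 1.554, -2.881]
force: [0.1, -0.4, -0.3]
grip_width: 0.0659
time_s: 26.95
ee_pos: [0.5216, -0.1315, 0.2593]
eef_rot: [-2.595, 1.554, -2.844]
force: [0.1, -0.5, -0.1]
grip_width: 0.0704
(array([  -2.2,  430.1, -136.6]), None, 'jaw', np.float64(1.326), 'q6', np.float64(-1.632))
```

View pics/c5.png

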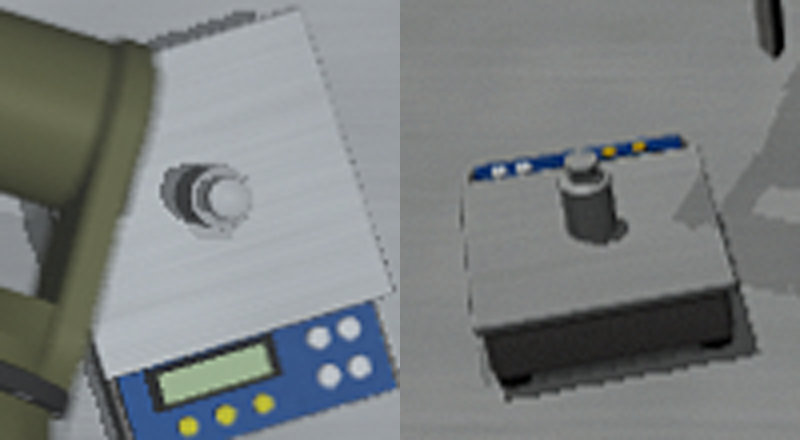

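The weight stands upright on the platter, with its knob at about (407.4,248.4) in the top view. I'll compute that position and the caps' positions in the tray.

Run:
```python
from h import *
print('knob',world('top',407.4,248.4,.134),'cross',world('top',400.1,248.1,.068))
p=cv2.imread('pics/top5.png');H['blue']=[(108,124)]
for c,r in [('blue',(105,185,145,225)),('yellow',(122,265,165,305)),('red',(125,225,165,265))]:
    m=mask(p,c,r,150,90);cs=max(cv2.findContours(m,cv2.RETR_EXTERNAL,cv2.CHAIN_APPROX_NONE)[0],key=cv2.contourArea)
    print(c,cv2.minEnclosingCircle(cs),cv2.contourArea(cs))
cv2.imwrite('pics/c6.png',cv2.resize(p[170:320,95:205],(440,600),interpolation=2))
```

```text
knob [ 0.4729271  -0.32495926  0.134     ] cross [ 0.47208038 -0.32333071  0.068     ]
blue ((123.66666412353516, 204.3333282470703), 8.975375175476074) 198.5
yellow ((140.1875, 284.15625), 8.466773986816406) 188.5
red ((132.0, 244.89999389648438), 8.149327278137207) 179.0
```

View pics/c6.png

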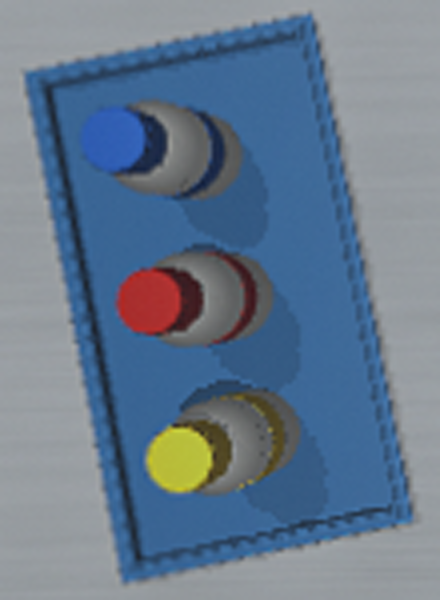

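The weight is within 2 mm of the cross. All three bottles are upright, with cap tops at blue (122.9,204.6), red (132.1,244.9) and yellow (139.9,284.4).

```bash
python3 - <<'E'
from h import *
for n,u,v in [('b',122.9,204.6),('r',132.1,244.9),('y',139.9,284.4)]: print(n,world('top',u,v,.188).round(4))
print(goto(.4938,.321,.26))
E
python3 -m handwheel '[[[0,42,-13],0,-0.5],[[0,84,-26],0,-0.5],[[0,128,-40],0,-0.5],[[0,172,-54],0,-0.5],[[0,215,-68],0,-0.5]]'
python3 -c "
from h import *
print(goto(.4938,.321,.26,1.327))"
```

```text
b [0.5857 0.3385 0.188 ]
r [0.493  0.3179 0.188 ]
y [0.403  0.3003 0.188 ]
(array([  -2.2,  430.1, -136.6]), None, 'jaw', np.float64(1.326), 'q6', np.float64(-1.632))
time_s: 27.55
ee_pos: [0.5079, 0.0969, 0.2593]
eef_rot: [-2.618, 1.555, -2.863]
force: [0.3, 0.8, 0.3]
grip_width: 0.0702
(array([ -1.4, 214. , -68.1]), np.float64(-0.001085321814027873), 'jaw', np.float64(1.326), 'q6', np.float64(-1.207))
```

```bash
python3 -m handwheel '[[[0,42,-13],0,-0.5],[[0,84,-27],0,-0.5],[[0,128,-41],0,-0.5],[[0,172,-55],0,-0.5],[[0,211,-67],0,-0.5]]'
python3 -c "
from h import *
print(goto(.4937,.319,.162))"
```

```text
time_s: 28.05
ee_pos: [0.4939, 0.3194, 0.2593]
eef_rot: [-2.623, 1.556, -2.868]
force: [1.0, 1.2, -0.5]
grip_width: 0.0705
(array([97.3,  0.3,  1.1]), None, 'jaw', np.float64(1.326), 'q6', np.float64(-0.816))
```

```bash
python3 -m handwheel '[[[25,0,1],0,-0.5],[[55,0,1],0,-0.5],[[80,0,1],0,-0.5],[[95,0,1],0,-0.5],[[97,0,1],0,-0.5]]'
python3 -m handwheel '[[[0,0,0],0,-0.2],[[0,0,0],0,0],[[0,0,0],0,0.2],[[0,0,0],0,0.4],[[0,0,0],0,1]]' 20
python3 -m handwheel '[[[0,0,0],0,1],[[0,0,0],0,1],[[0,0,0],0,1],[[0,0,0],0,1],[[0,0,0],0,1]]'
python3 -m handwheel '[[[-15,0,0],0,1],[[-40,0,0],0,1],[[-65,0,0],0,1],[[-85,-10,3],0,1],[[-88,-35,12],0,1]]'
python3 -c "
from h import *
print(goto(.5544,-.0748,.25))"
```

```text
time_s: 28.55
ee_pos: [0.4932, 0.318, 0.161]
eef_rot: [-2.583, 1.554, -2.828]
force: [0.3, -0.1, 0.3]
grip_width: 0.0705
time_s: 29.05
ee_pos: [0.4935, 0.3182, 0.1616]
eef_rot: [-2.608, 1.555, -2.853]
force: [0.2, 0.6, 1.5]
grip_width: 0.0374
time_s: 29.55
ee_pos: [0.4935, 0.3182, 0.1616]
eef_rot: [-2.606, 1.555, -2.852]
force: [0.4, 0.3, 0.4]
grip_width: 0.0377
time_s: 30.05
ee_pos: [0.4981, 0.2826, 0.2517]
eef_rot: [-2.652, 1.557, -2.895]
force: [0.9, -0.4, -3.5]
grip_width: 0.0374
(array([   2.1, -333.3,  140.7]), None, 'jaw', np.float64(1.328), 'q6', np.float64(-0.877))
```

```bash
python3 -m handwheel '[[[0,-32,14],0,1],[[0,-64,27],0,1],[[0,-98,41],0,1],[[0,-132,55],0,1],[[0,-166,69],0,1]]'
python3 -m handwheel '[[[0,-34,14],0,1],[[0,-68,29],0,1],[[0,-102,44],0,1],[[0,-136,58],0,1],[[0,-160,69],0,1]]'
python3 -c "
from h import *
print(goto(.5544,-.0748,.1686))"
```

```text
time_s: 30.55
ee_pos: [0.5248, 0.1034, 0.2515]
eef_rot: [-2.654, 1.556, -2.897]
force: [-0.1, 0.1, -3.6]
grip_width: 0.0381
time_s: 31.05
ee_pos: [0.553, -0.0707, 0.2512]
eef_rot: [-2.665, 1.555, -2.91]
force: [0.7, 0.7, -2.8]
grip_width: 0.0374
(array([82.6, -3. ,  3.5]), None, 'jaw', np.float64(1.327), 'q6', np.float64(-1.515))
```

```bash
python3 -m handwheel '[[[20,-3,3],0,1],[[45,-3,3],0,1],[[65,-3,3],0,1],[[78,-3,3],0,1],[[80,-3,3],0,1]]'
python3 -c "
from h import *
print(goto(.5544,-.0748,.1686))"
python3 -m handwheel '[[[0.6,0,0],0,1],[[1.2,0,0],0,1],[[1.8,0,0],0,1],[[2.2,0,0],0,1],[[2.2,0,0],0,1]]'
```

```text
time_s: 31.55
ee_pos: [0.5533, -0.0745, 0.1696]
eef_rot: [-2.729, 1.552, -2.973]
force: [0.3, 0.2, -4.1]
grip_width: 0.0376
(array([ 1. , -0. ,  1.2]), None, 'jaw', np.float64(1.327), 'q6', np.float64(-1.521))
time_s: 32.05
ee_pos: [0.5538, -0.0746, 0.1688]
eef_rot: [-2.676, 1.555, -2.921]
force: [-1.8, 0.0, 4.2]
grip_width: 0.0375
```

Red is down. Releasing, then yellow next (.402,.302).

```bash
python3 -m handwheel '[[[0,0,0],0,0.15],[[0,0,0],0,0],[[0,0,0],0,-0.3],[[0,0,0],0,-0.5],[[-10,0,0],0,-0.5]]'
python3 -m handwheel '[[[-25,0,0],0,-0.5],[[-60,0,0],0,-0.5],[[-80,15,0],0,-0.5],[[-82,50,-10],0,-0.5],[[-82,85,-40],0,-0.5]]'
python3 -m handwheel '[[[0,35,-30],0,-0.5],[[0,70,-60],0,-0.5],[[0,105,-90],0,-0.5],[[0,135,-115],0,-0.5],[[0,165,-140],0,-0.5]]'
python3 - <<'E'
from h import *
print(goto(.402,.302,.26,1.327))
p,d=camera('top');cv2.imwrite('pics/top6.png',p)
E
```

```text
time_s: 32.55
ee_pos: [0.5534, -0.0745, 0.178]
eef_rot: [-2.728, 1.552, -2.972]
force: [0.4, -0.3, 0.2]
grip_width: 0.0673
time_s: 33.05
ee_pos: [0.5374, 0.0184, 0.2611]
eef_rot: [-2.711, 1.554, -2.956]
force: [0.5, 1.5, -1.1]
grip_width: 0.0709
time_s: 33.55
ee_pos: [0.4408, 0.214, 0.263]
eef_rot: [-2.724, 1.555, -2.969]
force: [0.8, 1.0, -0.0]
grip_width: 0.0703
(array([  3.4,  76. , -59. ]), np.float64(-0.0016892692802235043), 'jaw', np.float64(1.325), 'q6', np.float64(-0.95))
```

```bash
python3 -m handwheel '[[[0,30,-23],0,-0.5],[[0,60,-46],0,-0.5],[[0,76,-59],0,-0.5],[[15,76,-59],0,-0.5],[[45,76,-59],0,-0.5]]'
python3 -c "
from h import *
print(goto(.402,.302,.162,1.327))"
```

```text
time_s: 34.1
ee_pos: [0.3996, 0.3067, 0.2204]
eef_rot: [-2.973, 1.558, 3.068]
force: [0.1, 0.7, 0.0]
grip_width: 0.0705
(array([58.4, -3.8,  4.1]), np.float64(0.0019536965923516725), 'jaw', np.float64(1.329), 'q6', np.float64(-0.753))
```

```bash
python3 -m handwheel '[[[15,-4,4],0,-0.5],[[35,-4,4],0,-0.5],[[50,-4,4],0,-0.5],[[58,-4,4],0,-0.5],[[58,-4,4],0,-0.5]]'
python3 -m handwheel '[[[0,0,0],0,-0.2],[[0,0,0],0,0],[[0,0,0],0,0.2],[[0,0,0],0,0.4],[[0,0,0],0,1]]' 20
python3 -m handwheel '[[[0,0,0],0,1],[[0,0,0],0,1],[[0,0,0],0,1],[[0,0,0],0,1],[[0,0,0],0,1]]'
python3 -m handwheel '[[[-15,0,0],0,1],[[-40,0,0],0,1],[[-65,0,0],0,1],[[-85,-10,6],0,1],[[-88,-35,20],0,1]]'
python3 -c "
from h import *
print(goto(.4898,.0312,.25))"
```

```text
time_s: 34.6
ee_pos: [0.4017, 0.3018, 0.1621]
eef_rot: [-2.924, 1.558, 3.118]
force: [0.4, 1.0, 0.2]
grip_width: 0.0705
time_s: 35.1
ee_pos: [0.4018, 0.3018, 0.1623]
eef_rot: [-2.949, 1.558, 3.092]
force: [0.3, 0.7, 2.0]
grip_width: 0.0377
time_s: 35.6
ee_pos: [0.4018, 0.3018, 0.1623]
eef_rot: [-2.952, 1.558, 3.09]
force: [-0.2, 0.0, -0.4]
grip_width: 0.0376
time_s: 36.1
ee_pos: [0.4142, 0.2638, 0.252]
eef_rot: [-3.111, 1.56, 2.933]
force: [1.1, 0.7, -5.1]
grip_width: 0.0374
(array([   0.7, -208. ,  128.7]), None, 'jaw', np.float64(1.331), 'q6', np.float64(-0.844))
```

```bash
python3 -m handwheel '[[[0,-30,18],0,1],[[0,-60,37],0,1],[[0,-92,57],0,1],[[0,-124,77],0,1],[[0,-156,96],0,1]]'
python3 -m handwheel '[[[0,-30,18],0,1],[[0,-49,30],0,1],[[15,-49,30],0,1],[[40,-49,30],0,1],[[60,-49,30],0,1]]'
python3 -c "
from h import *
print(goto(.4898,.0312,.1693))"
```

```text
time_s: 36.6
ee_pos: [0.4703, 0.0879, 0.2506]
eef_rot: [-3.078, 1.559, 2.965]
force: [0.9, 1.5, -4.1]
grip_width: 0.0381
time_s: 37.1
ee_pos: [0.4866, 0.0331, 0.1887]
eef_rot: [-3.061, 1.557, 2.982]
force: [-0.7, -0.5, -5.0]
grip_width: 0.0382
(array([19.3, -1.1,  3.8]), None, 'jaw', np.float64(1.331), 'q6', np.float64(-1.34))
```

```bash
python3 -m handwheel '[[[8,-1,4],0,1],[[13,-1,4],0,1],[[16,-1,4],0,1],[[18,-1,4],0,1],[[18,-1,4],0,1]]'
python3 -c "
from h import *
print(goto(.4898,.0312,.1693))"
python3 -m handwheel '[[[0.6,0,0],0,1],[[1.2,0,0],0,1],[[1.8,0,0],0,1],[[2.2,0,0],0,1],[[2.2,0,0],0,1]]'
```

```text
time_s: 37.6
ee_pos: [0.4902, 0.0312, 0.1709]
eef_rot: [-3.064, 1.558, 2.979]
force: [0.1, -0.2, -4.6]
grip_width: 0.0376
(array([ 1.7, -0.1, -0.3]), None, 'jaw', np.float64(1.331), 'q6', np.float64(-1.343))
time_s: 38.1
ee_pos: [0.4904, 0.0312, 0.1694]
eef_rot: [-3.076, 1.559, 2.967]
force: [-2.8, -0.7, 5.6]
grip_width: 0.0377
```

Yellow is down. Releasing and going to blue.

```bash
python3 -m handwheel '[[[0,0,0],0,0.15],[[0,0,0],0,0],[[0,0,0],0,-0.3],[[0,0,0],0,-0.5],[[-10,0,0],0,-0.5]]'
python3 -m handwheel '[[[-25,0,0],0,-0.5],[[-60,0,0],0,-0.5],[[-80,15,0],0,-0.5],[[-82,50,5],0,-0.5],[[-82,90,8],0,-0.5]]'
python3 -m handwheel '[[[0,40,2],0,-0.5],[[0,80,4],0,-0.5],[[0,120,6],0,-0.5],[[0,160,8],0,-0.5],[[0,195,10],0,-0.5]]'
python3 - <<'E'
from h import *
print(goto(.586,.339,.26,1.327))
E
```

```text
time_s: 38.6
ee_pos: [0.49, 0.0312, 0.1788]
eef_rot: [-3.052, 1.557, 2.991]
force: [-0.4, 0.2, 0.1]
grip_width: 0.0676
time_s: 39.1
ee_pos: [0.521, 0.1171, 0.2625]
eef_rot: [-3.119, 1.56, 2.922]
force: [0.1, -0.5, -0.1]
grip_width: 0.0705
time_s: 39.6
ee_pos: [0.5775, 0.3059, 0.263]
eef_rot: [3.141, 1.56, 2.899]
force: [0.6, -0.3, 0.1]
grip_width: 0.0704
(array([ 3. , 34.1,  0.4]), np.float64(0.00241716669237646), 'jaw', np.float64(1.329), 'q6', np.float64(-0.901))
```

```bash
python3 -m handwheel '[[[0,20,0],0,-0.5],[[0,34,0],0,-0.5],[[15,34,0],0,-0.5],[[45,34,0],0,-0.5],[[70,34,0],0,-0.5]]'
python3 -c "
from h import *
print(goto(.586,.339,.162,1.327))"
```

```text
time_s: 40.1
ee_pos: [0.5847, 0.3392, 0.1924]
eef_rot: [-3.14, 1.56, 2.902]
force: [0.4, 1.3, -0.3]
grip_width: 0.0703
(array([30.4,  0.1,  1.6]), np.float64(0.002664124983416505), 'jaw', np.float64(1.33), 'q6', np.float64(-0.862))
```

```bash
python3 -m handwheel '[[[10,0,2],0,-0.5],[[20,0,2],0,-0.5],[[27,0,2],0,-0.5],[[30,0,2],0,-0.5],[[30,0,2],0,-0.5]]'
python3 -m handwheel '[[[0,0,0],0,-0.2],[[0,0,0],0,0],[[0,0,0],0,0.2],[[0,0,0],0,0.4],[[0,0,0],0,1]]' 20
python3 -m handwheel '[[[0,0,0],0,1],[[0,0,0],0,1],[[0,0,0],0,1],[[0,0,0],0,1],[[0,0,0],0,1]]'
python3 -m handwheel '[[[-15,0,0],0,1],[[-40,0,0],0,1],[[-65,0,0],0,1],[[-85,-10,2],0,1],[[-88,-35,8],0,1]]'
python3 -c "
from h import *
print(goto(.583,.1132,.25))"
```

```text
time_s: 40.6
ee_pos: [0.5865, 0.3389, 0.1628]
eef_rot: [3.108, 1.56, 2.867]
force: [0.1, -0.4, -0.4]
grip_width: 0.0705
time_s: 41.1
ee_pos: [0.5865, 0.339, 0.1629]
eef_rot: [3.087, 1.56, 2.846]
force: [0.2, 0.2, -0.7]
grip_width: 0.0376
time_s: 41.6
ee_pos: [0.5865, 0.339, 0.1628]
eef_rot: [3.088, 1.56, 2.847]
force: [-0.6, -0.3, 0.1]
grip_width: 0.0377
time_s: 42.1
ee_pos: [0.587, 0.304, 0.2543]
eef_rot: [2.713, 1.563, 2.474]
force: [0.8, -0.3, -3.9]
grip_width: 0.0378
(array([   3.3, -186.3,   41.4]), None, 'jaw', np.float64(1.332), 'q6', np.float64(-0.913))
```

```bash
python3 -m handwheel '[[[0,-30,7],0,1],[[0,-60,13],0,1],[[0,-92,20],0,1],[[0,-124,27],0,1],[[0,-150,33],0,1]]'
python3 -m handwheel '[[[0,-25,6],0,1],[[0,-36,8],0,1],[[15,-36,8],0,1],[[40,-36,8],0,1],[[60,-36,8],0,1]]'
python3 -c "
from h import *
print(goto(.583,.1132,.1698))"
```

```text
time_s: 42.6
ee_pos: [0.5832, 0.1487, 0.2544]
eef_rot: [2.724, 1.563, 2.484]
force: [-0.8, -0.5, -4.0]
grip_width: 0.0379
time_s: 43.1
ee_pos: [0.5819, 0.1124, 0.1936]
eef_rot: [2.731, 1.563, 2.491]
force: [-0.2, 0.2, -3.1]
grip_width: 0.0376
(array([23.8,  0.9,  1.1]), None, 'jaw', np.float64(1.331), 'q6', np.float64(-1.206))
```

```bash
python3 -m handwheel '[[[8,1,1],0,1],[[15,1,1],0,1],[[20,1,1],0,1],[[22,1,1],0,1],[[22,1,1],0,1]]'
python3 -c "
from h import *
print(goto(.583,.1132,.1698))"
python3 -m handwheel '[[[0.6,0,0],0,1],[[1.2,0,0],0,1],[[1.8,0,0],0,1],[[2.4,0,0],0,1],[[2.4,0,0],0,1]]'
```

```text
time_s: 43.6
ee_pos: [0.5831, 0.1134, 0.172]
eef_rot: [2.69, 1.563, 2.45]
force: [0.9, 0.1, -3.1]
grip_width: 0.0376
(array([ 2.2, -0.2, -0. ]), None, 'jaw', np.float64(1.331), 'q6', np.float64(-1.205))
time_s: 44.1
ee_pos: [0.5832, 0.1133, 0.1699]
eef_rot: [2.636, 1.563, 2.397]
force: [-0.9, 0.4, -1.0]
grip_width: 0.0377
```

Light contact (load down to 1 N). Releasing and parking over the tray for a check.

```bash
python3 -m handwheel '[[[0.4,0,0],0,1],[[0.4,0,0],0,0.15],[[0,0,0],0,0],[[0,0,0],0,-0.3],[[0,0,0],0,-0.5]]'
python3 -m handwheel '[[[-25,0,0],0,-0.5],[[-60,0,0],0,-0.5],[[-90,0,0],0,-0.5],[[-95,30,-5],0,-0.5],[[-95,70,-25],0,-0.5]]'
python3 -m handwheel '[[[0,40,-25],0,-0.5],[[0,80,-50],0,-0.5],[[0,120,-75],0,-0.5],[[0,160,-100],0,-0.5],[[0,190,-125],0,-0.5]]'
python3 - <<'E'
from h import *
print(get_obs()['ee_pos'])
p,d=camera('top');q,e=camera('scene');cv2.imwrite('pics/top7.png',p);cv2.imwrite('pics/scene7.png',q)
c=np.hstack([cv2.resize(p[165:275,205:325],(480,440),interpolation=2),cv2.resize(q[150:260,220:300],(320,440),interpolation=2)])
cv2.imwrite('pics/c7.png',c)
H['blue']=[(106,124)];w=.195
for n,r in [('blue',(205,185,250,228)),('yellow',(242,224,282,264)),('red',(280,198,325,238))]:
    m=mask(p,n,r,130,50);pts=cv2.findNonZero(m);h=cv2.minEnclosingCircle(pts)
    hi=m&((d>1.12)&(d<1.155)).astype(np.uint8)*255
    cs=max(cv2.findContours(hi,cv2.RETR_EXTERNAL,cv2.CHAIN_APPROX_NONE)[0],key=cv2.contourArea);g=cv2.minEnclosingCircle(cs)
    print(n,'dot',world('top',*h[0],.01).round(4),h[1],'cap',world('top',*g[0],.195).round(4),g)
E
```

```text
time_s: 44.6
ee_pos: [0.5832, 0.1134, 0.17]
eef_rot: [2.622, 1.563, 2.382]
force: [0.3, 0.1, 0.5]
grip_width: 0.0598
time_s: 45.1
ee_pos: [0.5771, 0.1863, 0.2668]
eef_rot: [2.284, 1.565, 2.042]
force: [0.9, 1.1, -0.1]
grip_width: 0.0704
time_s: 45.6
ee_pos: [0.5004, 0.403, 0.268]
eef_rot: [2.297, 1.565, 2.055]
force: [1.0, -0.1, 0.3]
grip_width: 0.0705
[0.50039269 0.40299326 0.26799169]
blue dot [0.5839 0.114  0.01  ] 16.694082260131836 cap [0.5829 0.1121 0.195 ] ((221.5416717529297, 204.0), 8.167719841003418)
yellow dot [0.4898 0.0309 0.01  ] 16.465545654296875 cap [0.4904 0.0292 0.195 ] ((258.3387145996094, 243.8225860595703), 8.16479778289795)
red dot [ 0.5544 -0.0749  0.01  ] 16.466861724853516 cap [ 0.5519 -0.0757  0.195 ] ((303.73895263671875, 216.1548614501953), 7.916915416717529)
```

View pics/c7.png

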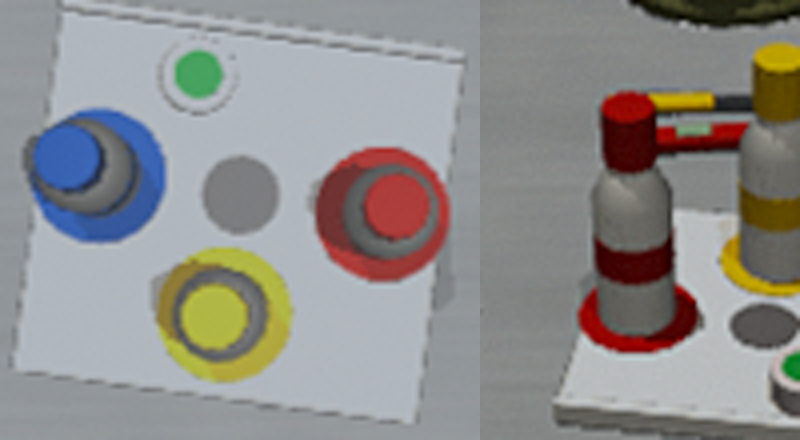

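View pics/scene7.png

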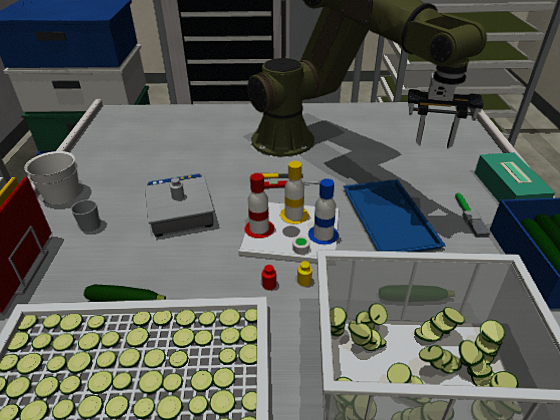

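Each bottle stands upright on its own dot, within about 3 mm. The tin is at the same pixel (254.5,184), the weight is on the platter and the arm touches nothing.

```bash
python3 -c "
from station import *
print(hand_in(), get_obs()['time_s'])"
```

```text
the job is handed in; nothing more can be done
the job is handed in; nothing more can be done
```

The job is done and handed in; the robot's clock read 45.6 s at the last move. I stood all three bottles aside in the blue tray, set the check weight down gently on the scale's platter, and put each bottle back on the dot of its own colour.

- **Check weight:** it stands upright about 2 mm from the platter's cross. I measured this from the knob in the top view just after release.
- **Bottles:** all three are upright, with their caps 2 to 3 mm from the dot centres. That is close to the cameras' 2 mm calibration error.
- **Tin and look-alikes:** the sample tin and the red and yellow look-alikes appear unmoved in the pictures.
- **Arm:** it was parked clear above the empty tray.

**Discrepancies:**
- The tray measured about 16 mm larger than given on both sides, but the bottles fitted.
- The tool tilted by up to about 1 degree over the moves, with no visible effect on the placing.
- The red bottle was nudged by up to about 6 mm as the jaws closed on it for the first lift.

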